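# Turn a salvaged charger round on the bench turntable

### The job

Push the bench turntable round gently by its rim, which has finger notches, until the end of the salvaged charger that has the two round sockets squarely faces the index pointer on the turntable's base, ready for testing. Do not touch, lift or shift the charger or the screw tin that ride on it, keep off the rubber mat they stand on, and leave the things lying on the bench where they are. Finish with the turntable at rest and the gripper clear.

Things in the scene. Friction and masses are not known exactly. Their poses are not given: they have to be found in the camera images.
- turntable_base: fixed steel base, plate 240 x 240 x 6 mm with a bearing hub. Origin on the turning axis at bench level, z up. Its -x is the front, on the robot's side (turned up to 0.5 rad): there a tongue 34 mm wide runs out under the rim and carries the index pointer, an upright block 30 mm wide with a wedge edge, 191 to 220 mm from the axis, top 40 mm above the bench
- turntable (a joint): disc angle on its base, rad, counter-clockwise from above, no stops in use; at 0 notch0 is opposite the pointer (base +x); says nothing of how the charger stands. Plywood disc 340 mm across, 18 mm thick, top 70 mm above the bench; glued on it a black rubber mat (turntable_c0) 250 mm across, 3 mm thick. The bearing drags with 0.12 N m: the disc stops within a few degrees once no longer pushed
- notch0 (a point): middle of a finger notch in the rim, 155 mm from the axis, at the disc's top face (70 mm). Six equal notches 60 degrees apart, each 50 mm wide along the rim, 30 mm deep inwards (floor 140 mm from the axis), cut through the 18 mm thickness, open outwards, sides nearly radial; 45 mm free below it. Fingers pointing down can stand in one and push its side
- notch1 (a point): the next notch, 60 degrees counter-clockwise from notch0 seen from above; same point and size
- notch2 (a point): notch 120 degrees counter-clockwise from notch0
- notch3 (a point): notch 180 degrees from notch0
- notch4 (a point): notch 240 degrees counter-clockwise from notch0
- notch5 (a point): notch 300 degrees counter-clockwise from notch0
- charger: salvaged charger loose on the mat, within 10 mm of the middle: grey cast housing 170 (x) x 100 (y) x 48 mm, fins along x on top, foot strips to 118 mm wide, 1.3 to 2.1 kg, top 121 mm above the bench. Origin: centre of underside, z up. Its -x end has two round black sockets, 26 mm across, 24 mm long, side by side; its +x end a small flat fan grille, nothing sticking out
- sockets (a point): point midway between the outer faces of the charger's two sockets, 109 mm from its origin along its -x, 21 mm above its underside
- screw_tin: small open steel tin with a few screws, 42 mm across, 30 mm high, standing loose on the mat beside one long side of the charger, about 85 mm from the charger's origin. Origin at the centre of its underside
- contactor: black contactor, 82 x 46 mm foot, 54 mm high with two copper studs on top, standing on the bench to the right of the turntable. Origin at the centre of its underside
- fan: square cooling fan, 80 x 80 x 25 mm, flat on the bench to the left of the turntable. Origin at the centre of its underside
- screwdriver: screwdriver lying on the bench, left of the turntable and nearer the robot. Origin in the middle of its length, at its underside
Things that resemble listed ones, but are neither listed nor needed, are in the scene too. Of the things shaped like the screw_tin, the steel one is meant.

How it is judged:
By the outcome, as a careful person would: the job done as asked, in the order asked, and still so for the second after the job is handed in, with the robot touching nothing.
It also fails if it takes over 64 s, if anything falls off the work surface, if the arm or the gripper's body presses on something with over 40 N, if the wrist force passes 120 N, or if a joint passes its speed limit or range.

### The arm

A 6-joint arm with a two-finger parallel gripper is mounted at the origin on the work surface. World frame = base frame: x ahead of the robot, y to its left, z up, the work surface at z = 0. Lengths are in m, angles in rad, forces in N, time in s.
With the tool pointing down it reaches from about 0.35 to 0.775 m from the base axis. Payload 7.3 kg.
Tool frame: the origin (TCP) lies on the centre line of the jaws, within the pads' length; the fingertips stand 25 mm ahead of it and the grasp point (between the pads) lies 6 mm ahead of it; z points along the fingers, y is the direction in which the jaws open and shut (so a half turn about z gives the same grasp; the last joint's range is limited). The gripper opens to 92 mm and grips with 3 to 60 N. Pads are 19 mm wide; open, the fingers measure 130 mm over their backs; the gripper's body (75 mm by 190 mm) begins 47 mm behind the grasp point.
Start: joints at [1.052, 0.342, 1.524, -0, 1.275, -0.146], TCP at [0.191, 0.489, 0.228] pointing down, gripper open.
Joint ranges: [-2.53, 2.53], [-0.77, 2.02], [0.04, 2.7], [-1, 4.14], [0.28, 2.66], [-3.11, 3.11]. Speed limits (rad/s): [2.57, 2.57, 3.14, 3.14, 3.14, 3.14].

### API

Orientations are given as [roll, pitch, yaw] about the fixed x, y, z axes, in that order (R = Rz(yaw) Ry(pitch) Rx(roll)).
In Python, from cell import telemetry, read_camera, workorder gives the robot as it stands.
- The arm moves only by the shell command python3 -m creep 'ROWS' [FORCE]. ROWS is JSON, one flat list of numbers, 5 for each row, row after row: the opening, from 0 (shut) to 1 (fully open), then the shift along the world's x, y, z in m, then the turn about the world's z in rad. A call has 1 to 12 rows; each row shifts and turns the pose as measured when the row begins; what a row does not reach is not made up. A row lasts 1/8 s, in which the tool goes at most 62.5 mm and 10.7 degrees, less where a joint would pass 70% of its speed; a pose out of reach is approached as far as the arm can. A call is refused whole if a number of a shift passes 0.0625 or a number of a turn 0.188, either way. A call with a gripper value outside its range is refused whole. The fingers move at their own pace and stop on an object; FORCE is the grip in N (left out, the last holds). Time passes only in rows, so rows that do not move let the fingers close. It gives the time, the measured TCP pose, the force and the opening at its end, in the units of the state.
- telemetry.observe(): the state, without advancing time (a new reading comes with each control period).
- read_camera(name): name is "scene" or "top" or "wrist"; returns a dict with "image" (384x512x3 uint8, red, green, blue), "fovy" (degrees; the focal length in pixels is half the picture's height over the tangent of half this angle, whatever the lens; pixels are square), "cx", "cy" (the principal point, pixels), "R" (3x3) and "t" (3): a world point X has camera coordinates R X + t. Camera axes: x right, y down, z forward; pixel columns grow to the right and rows downward; lengths in m; the calibration is good to about 2 mm. The wrist camera is an equidistant fisheye: a pixel r from the principal point sees the ray r / f radians off the axis. A picture is of the moment at which its call begins. There is no depth.
- workorder.hand_in(): hands the job in, once; it reports no verdict.
The state is a dict: "time": time; "qpos": joint angles; "qvel": joint speeds; "joint_efforts": joint torques, N m; "tool_pos": TCP position; "tool_rot": TCP orientation; "contact_force": force on the tool from outside, world axes, zero at the start; "torque": the same for the moment, N m; "opening": finger opening in m.
Only numpy, scipy, OpenCV 4.12 (cv2) and the standard library are available. Lean on these libraries where they do the work, as an engineer would, in place of code of your own. Each camera call takes 0.05 s, during which the arm holds its last target.

## Working session

There is one attempt and no reset: what is moved stays moved. The work goes in short steps, Python scripts to look and compute and a shell command to move; the robot and the scene stay as the last step left them, time stands still between calls to the robot, and variables do not carry over. Pictures are saved under pics/ and viewed, and the job is handed in when it is done.

```bash
ls; mkdir -p pics; python3 - <<'E'
from cell import telemetry, read_camera
import cv2
s=telemetry.observe();print(s)
for n in("scene","top","wrist"):
    c=read_camera(n);cv2.imwrite(f"pics/{n}0.png",c["image"][:,:,::-1]);print(n,c["fovy"],c["cx"],c["cy"],c["R"],c["t"])
E
```

```text
pics
{'time': 0.0, 'qpos': array([ 1.05202379e+00,  3.42718195e-01,  1.52500644e+00, -8.92792406e-06,
        1.27539911e+00, -1.45985104e-01]), 'qvel': array([ 0.00214219,  0.00049153,  0.00131929, -0.00090477, -0.0001349 ,
        0.00044548]), 'joint_efforts': array([ 4.14915803e-04, -4.31251752e+01, -2.44209212e+01,  7.19240773e-02,
        5.60950523e-02, -1.06978807e-04]), 'tool_pos': array([0.19098536, 0.48859884, 0.22755101]), 'tool_rot': array([-3.14007661e+00, -2.14276563e-04,  2.76880767e+00]), 'contact_force': array([ 0.66717242, -0.36645156,  0.54928621]), 'torque': array([ 0.02641761, -0.05873513, -0.02418149]), 'opening': 0.09201255636431152}
scene 52.860553549152556 254.64597349605606 196.25635642689286 [[-0.04433218  0.99890494  0.01495234]
 [ 0.62221432  0.03931779 -0.78185897]
 [-0.78159068 -0.02535796 -0.62327601]] [-0.00486775 -0.23906387  1.55230207]
top 48.61994190228002 249.5127111649032 193.69430779584366 [[ 0.02596081 -0.99965543  0.00387986]
 [-0.97739652 -0.02619697 -0.20978502]
 [ 0.20981438  0.00165403 -0.97773984]] [-0.0143107   0.50468002  1.07727841]
wrist 65.70646984690485 251.77121796650692 192.322701306738 [[ 0.36388161  0.93144402 -0.00148939]
 [ 0.89114707 -0.34767291  0.29151405]
 [ 0.2710112  -0.10740387 -0.95656539]] [-0.52582584 -0.03596749  0.3920898 ]
```

View pics/scene0.png

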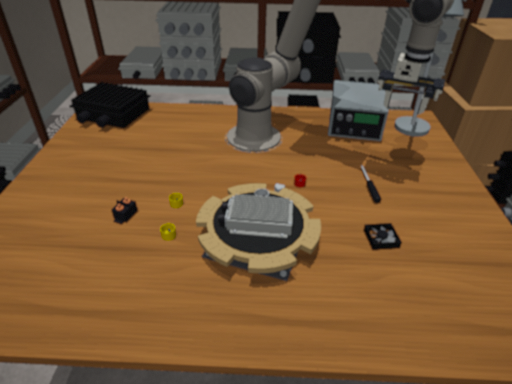

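View pics/top0.png

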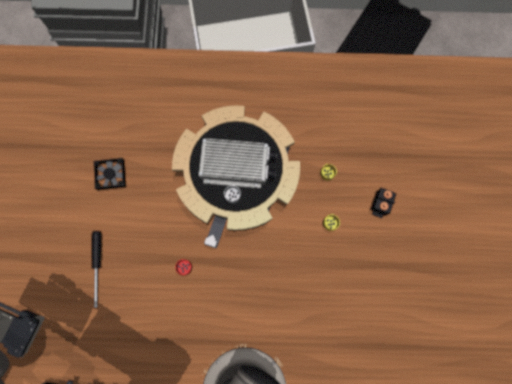

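View pics/wrist0.png

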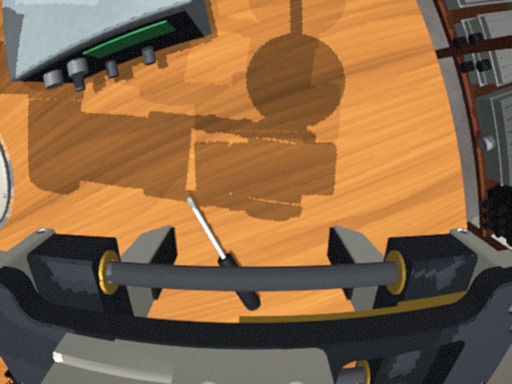

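The top view shows the turntable at about (236,168), the pointer at (213,237), the charger at (235,160) with dark stubs on its right end near (272,165), and the steel tin at (232,195). I'll enlarge this to confirm.

```bash
python3 - <<'E'
import cv2
i=cv2.imread("pics/top0.png")[95:260,160:350]
cv2.imwrite("pics/topz.png",cv2.resize(i,None,fx=4,fy=3.6,interpolation=cv2.INTER_CUBIC)[:600])
i=cv2.imread("pics/scene0.png")[170:290,180:340]
cv2.imwrite("pics/scz.png",cv2.resize(i,None,fx=5,fy=5,interpolation=cv2.INTER_CUBIC))
E
```

```text
(no output)
```

View pics/topz.png

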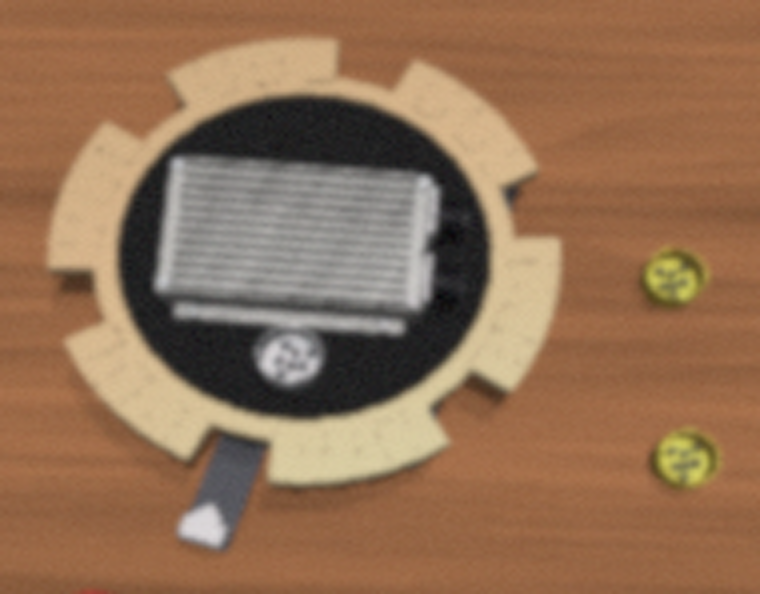

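View pics/scz.png

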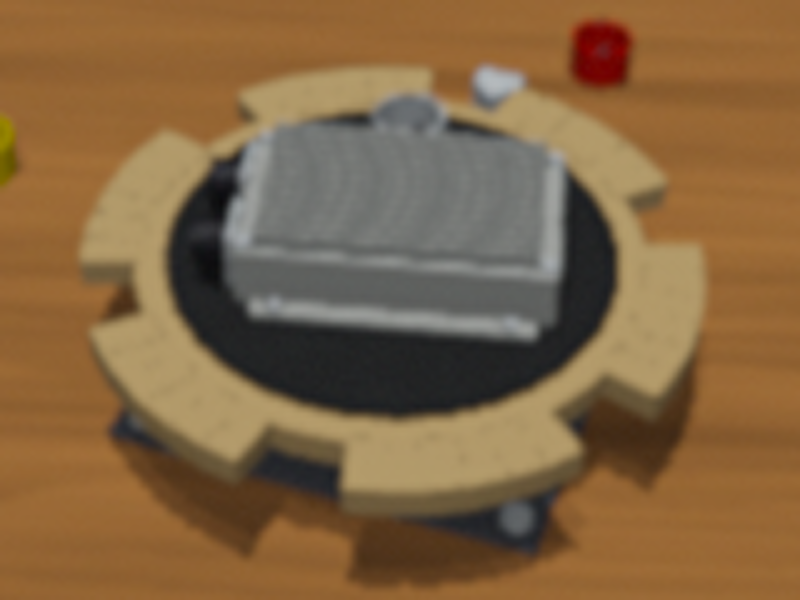

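Both views agree. The black sockets are on the charger's right end in the top view (-y side), at about (272,158) and (272,172). The two yellow tins and the red one are look-alikes. The disc needs a clockwise turn of roughly 70–80°. Next I'll measure it.

```bash
cat > h.py <<'E'
import numpy as np, cv2
from cell import telemetry, read_camera
def ray(c,uv):
    f=c["image"].shape[0]/2/np.tan(np.radians(c["fovy"])/2)
    uv=np.atleast_2d(uv).astype(float)
    d=np.c_[(uv[:,0]-c["cx"])/f,(uv[:,1]-c["cy"])/f,np.ones(len(uv))]
    R=np.array(c["R"]);return -R.T@np.array(c["t"]), d@R
def onz(c,uv,z):
    o,d=ray(c,uv); return (o+d*((z-o[2])/d[:,2])[:,None])[:,:2]
def proj(c,X):
    f=c["image"].shape[0]/2/np.tan(np.radians(c["fovy"])/2)
    p=np.atleast_2d(X)@np.array(c["R"]).T+np.array(c["t"])
    return p[:,:2]/p[:,2:]*f+[c["cx"],c["cy"]]
def measure(c,roi=(95,260,160,320),dbg=None):
    im=c["image"];hsv=cv2.cvtColor(im,cv2.COLOR_RGB2HSV)
    r0,r1,c0,c1=roi
    m=np.zeros(im.shape[:2],np.uint8)
    h,s,v=[hsv[...,k].astype(int) for k in range(3)]
    sub=np.s_[r0:r1,c0:c1]
    mat=((v<60))[sub].astype(np.uint8)   # black
    wood=((h>12)&(h<32)&(s>60)&(s<150)&(v>120))[sub].astype(np.uint8)
    grey=((s<45)&(v>90))[sub].astype(np.uint8)
    return mat,wood,grey,(c0,r0)
E
python3 - <<'E'
from h import *
c=read_camera("top");im=c["image"]
mat,wood,grey,off=measure(c)
cs,_=cv2.findContours(wood,cv2.RETR_EXTERNAL,cv2.CHAIN_APPROX_NONE)
w=max(cs,key=cv2.contourArea)[:,0]+off;print("wood area",cv2.contourArea(w))
P=onz(c,w,.07)
# outer rim: iterative circle fit r=.17
ctr=P.mean(0)
from scipy.optimize import least_squares
for _ in range(6):
    r=np.hypot(*(P-ctr).T);k=abs(r-.17)<(.012 if _ <3 else .005)
    ctr=least_squares(lambda q:np.hypot(*(P[k]-q[:2]).T)-.17,ctr,loss="soft_l1",f_scale=.002).x
print("axis",ctr,k.sum(),"resid",np.std(r[k]))
r=np.hypot(*(P-ctr).T);a=np.arctan2(*(P-ctr).T[::-1])
n=r<.16
print("notch phase",np.degrees(np.angle(np.exp(6j*a[n]).mean())/6),"r floor",np.percentile(r,5))
# components
for nm,mm in(("grey",grey),):
    nl,l,st,ce=cv2.connectedComponentsWithStats(mm)
    for i in range(1,nl):
        if st[i,4]>20:print(nm,st[i],ce[i]+off)
v=np.zeros(im.shape,np.uint8)
o=cv2.cvtColor((np.dstack([mat,grey,wood])*255),cv2.COLOR_BGR2RGB);cv2.imwrite("pics/mask1.png",cv2.resize(o,None,fx=3.5,fy=3.5,interpolation=0))
E
```

```text
wood area 11666.5
axis [0.57858978 0.0376133 ] 292 resid 0.0018362248616338728
notch phase -15.587767079041909 r floor 0.1412392815280775
grey [  38   43   72   44 2633] [233.92631979 159.59020129]
grey [ 43  84  58  23 518] [231.78571429 187.3957529 ]
grey [ 45 127  19  25 257] [213.71984436 235.40077821]
```

View pics/mask1.png

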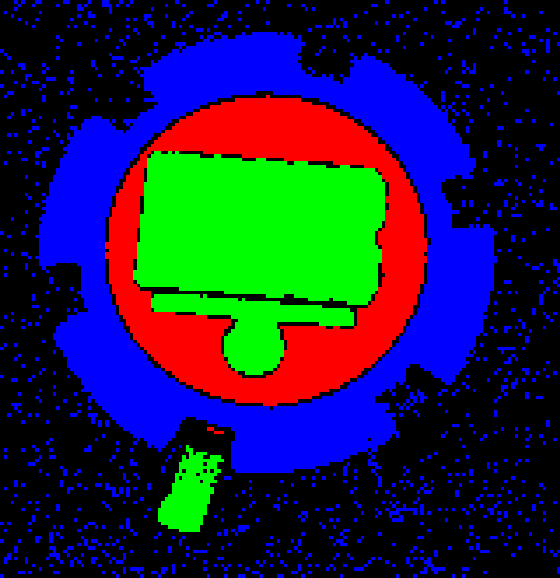

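```bash
cat >> h.py <<'E'
AX=np.array([.5786,.0376])
def comp(mask,off,pick):
    nl,l,st,ce=cv2.connectedComponentsWithStats(mask.astype(np.uint8))
    i=pick(nl,l,st,ce); return l==i
def charger(c,roi=(95,260,160,320)):
    mat,wood,grey,off=measure(c,roi)
    g=cv2.morphologyEx(grey,cv2.MORPH_OPEN,np.ones((3,3),np.uint8))
    nl,l,st,ce=cv2.connectedComponentsWithStats(grey)
    i=1+np.argmax(st[1:,4]);m=(l==i).astype(np.uint8)
    cs,_=cv2.findContours(m,cv2.RETR_EXTERNAL,cv2.CHAIN_APPROX_NONE)
    w=max(cs,key=cv2.contourArea)[:,0]+off
    P=onz(c,w,.121)
    rect=cv2.minAreaRect((P*1000).astype(np.float32))
    # long edges by robust lines
    b=cv2.boxPoints(rect);ctr=b.mean(0)
    e=[b[1]-b[0],b[2]-b[1]];u=max(e,key=np.linalg.norm);u=u/np.linalg.norm(u)
    nrm=np.array([-u[1],u[0]]);Q=P*1000-ctr;s=Q@u;t=Q@nrm
    L=min(map(np.linalg.norm,e));res=[]
    for sg in(1,-1):
        k=(abs(s)<65)&(abs(t-sg*L/2)<7)
        v=cv2.fitLine((P[k]*1000).astype(np.float32),cv2.DIST_HUBER,0,.01,.01).ravel()
        res.append((np.degrees(np.arctan2(v[1],v[0]))%180,k.sum()))
    return rect,res,st[i,4]
E
python3 - <<'E'
from h import *
c=read_camera("top");im=c["image"]
rect,res,n=charger(c);print("charger",rect,res)
mat,wood,grey,off=measure(c)
# pointer: brightest white
sub=im[215:260,195:235].astype(int)
br=(sub.min(2)>185);nl,l,st,ce=cv2.connectedComponentsWithStats(br.astype(np.uint8))
print(st,ce)
i=1+np.argmax(st[1:,4]);ys,xs=np.nonzero(l==i);P=onz(c,np.c_[xs+195,ys+215],.04)
d=P-AX;r=np.hypot(*d.T);a=np.degrees(np.arctan2(d[:,1],d[:,0]))
print("pointer a mean",np.degrees(np.arctan2(*d.mean(0)[::-1])),"r",r.min(),r.max(),"tip a",a[r<np.percentile(r,15)].mean(), "a range",a.min(),a.max())
z=cv2.resize(im[200:265,180:260][:,:,::-1],None,fx=9,fy=9,interpolation=cv2.INTER_CUBIC);cv2.imwrite("pics/ptr.png",z)
c2=read_camera("scene");print("proj axis pts scene",proj(c2,[[*AX,.07],[*AX,.0]]))
t=np.radians(164.0)
for ang in (160,162,164,166,168):
    t=np.radians(ang);print(ang,proj(c,[[*(AX+.191*np.array([np.cos(t),np.sin(t)])),.04],[*(AX+.22*np.array([np.cos(t),np.sin(t)])),.04]]).round(1).tolist())
E
```

```text
charger ((578.9765014648438, 40.22847366333008), (175.593017578125, 102.6478042602539), 86.55485534667969) [(np.float32(86.98961), np.int64(52)), (np.float32(86.796104), np.int64(51))]
[[   0    0   40   45 1736]
 [  11   21   10   10   64]] [[19.6468894  21.86981567]
 [15.515625   25.53125   ]]
pointer a mean 163.08043005738912 r 0.19603974669795052 0.21774744209003877 tip a 162.85052151803885 a range 159.61814020906684 166.5037325053439
proj axis pts scene [[257.605555   221.03104361]
 [257.12024138 239.2816769 ]]
160 [[209.1, 232.9], [204.9, 243.1]]
162 [[211.5, 233.8], [207.6, 244.2]]
164 [[213.8, 234.6], [210.3, 245.1]]
166 [[216.2, 235.3], [213.1, 245.9]]
168 [[218.7, 235.9], [215.9, 246.7]]
```

View pics/ptr.png

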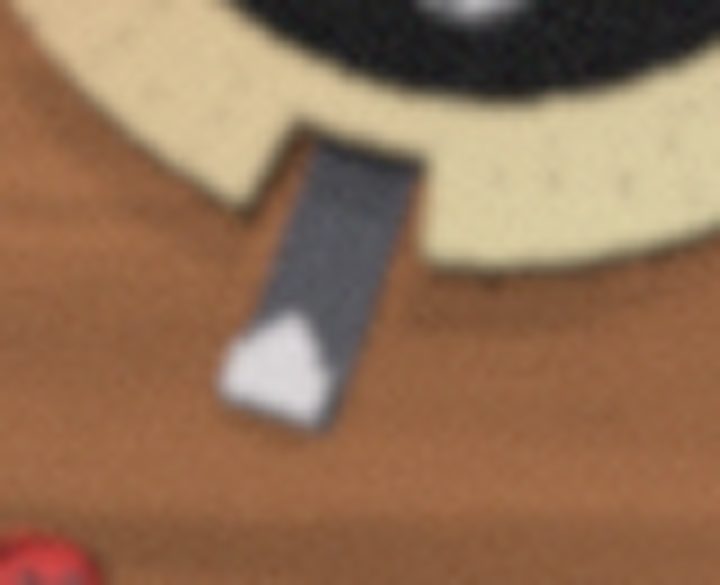

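```bash
python3 - <<'E'
from h import *
c=read_camera("top")
uv=[(213.3,213.9),(227.2,217.2),(207,223.3),(227.5,229.4)]
P=onz(c,uv,.07);d=P-AX;print(P,np.hypot(*d.T),np.degrees(np.arctan2(d[:,1],d[:,0])))
t=np.radians(164.4);p=AX+.157*np.array([np.cos(t),np.sin(t)]);s=telemetry.observe()
print("target",p,"delta",p-s["tool_pos"][:2],"dyaw",t-s["tool_rot"][2])
E
```

```text
[[0.44525578 0.09147602]
 [0.43756769 0.05512383]
 [0.42027628 0.10665128]
 [0.40586618 0.05317859]] [0.14381692 0.14211684 0.1727266  0.17343491] [157.99946077 172.91707089 156.43606818 174.8465255 ]
target [0.42738348 0.07982041] delta [ 0.23621427 -0.40908016] dyaw 0.10052900464313819
```

```bash
python3 -m creep '[0,0.0295,-0.051,0,0.012, 0,0.0295,-0.051,0,0.012, 0,0.0295,-0.051,0,0.012, 0,0.0295,-0.051,0,0.012, 0,0.0295,-0.051,0,0.012, 0,0.0295,-0.051,0,0.012, 0,0.0295,-0.051,0,0.012, 0,0.0295,-0.051,0,0.012, 0,0,0,0,0, 0,0,0,0,0]' 10
```

```text
time: 1.6
tool_pos: [0.4323, 0.0681, 0.2286]
tool_rot: [3.138, 0.004, 2.87]
contact_force: [0.2, 1.3, 0.5]
opening: 0.0008
```

```bash
python3 -m creep '[0,-0.005,0.010,-0.03,0.01, 0,0,0,-0.03,0, 0,0,0,-0.03,0, 0,0,0,0,0, 0,0,0,0,0]'; python3 - <<'E'
from h import *
c=read_camera("top");cv2.imwrite("pics/t2.png",cv2.resize(c["image"][150:300,140:340][:,:,::-1],None,fx=4,fy=4,interpolation=2))
c=read_camera("wrist");cv2.imwrite("pics/w2.png",c["image"][:,:,::-1])
E
```

```text
time: 2.22
tool_pos: [0.4252, 0.0847, 0.1386]
tool_rot: [3.136, 0.007, 2.889]
contact_force: [-0.4, -0.7, 0.3]
opening: 0.0011
```

View pics/t2.png

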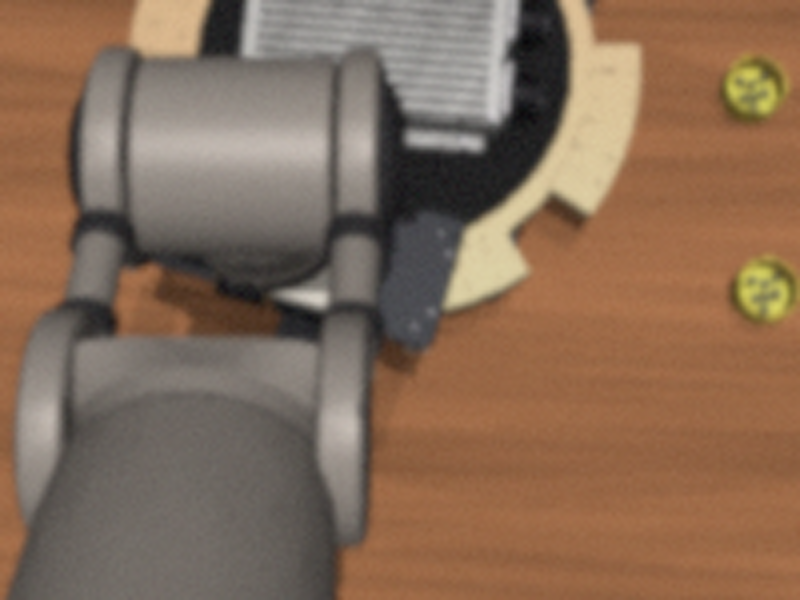

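View pics/w2.png

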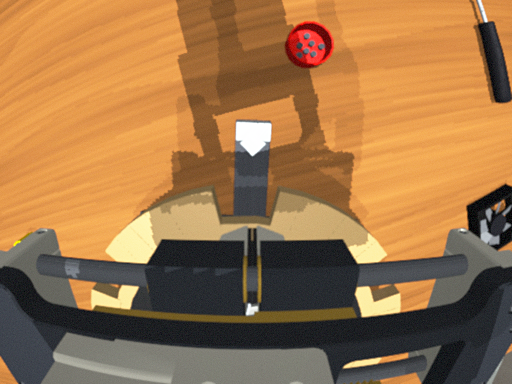

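```bash
cat >> h.py <<'E'
def wonz(c,uv,z):
    f=c["image"].shape[0]/2/np.tan(np.radians(c["fovy"])/2)
    q=np.atleast_2d(uv).astype(float)-[c["cx"],c["cy"]];r=np.hypot(*q.T);th=r/f
    d=np.c_[q/r[:,None]*np.sin(th)[:,None],np.cos(th)];R=np.array(c["R"]);o=-R.T@np.array(c["t"]);d=d@R
    return (o+d*((z-o[2])/d[:,2])[:,None])[:,:2]
def notchinfo(c,uv,z=.07):
    P=wonz(c,uv,z);d=P-AX;return np.c_[P,np.hypot(*d.T)*1000,np.degrees(np.arctan2(d[:,1],d[:,0]))].round(4)
E
python3 - <<'E'
from h import *
c=read_camera("wrist")
print(notchinfo(c,[(216,191),(221,217),(280,189),(270,217)]))
print("ptr tip",notchinfo(c,[(253,158),(236,121),(271,121)],.04))
print(telemetry.observe()["tool_pos"],telemetry.observe()["tool_rot"])
E
```

```text
[[4.075000e-01 6.170000e-02 1.728198e+02 1.719976e+02]
 [4.299000e-01 5.920000e-02 1.502999e+02 1.717192e+02]
 [4.186000e-01 1.113000e-01 1.761299e+02 1.552576e+02]
 [4.399000e-01 9.810000e-02 1.512994e+02 1.564330e+02]]
ptr tip [[3.947000e-01 9.560000e-02 1.928002e+02 1.624889e+02]
 [3.598000e-01 8.960000e-02 2.249379e+02 1.666232e+02]
 [3.672000e-01 1.185000e-01 2.263681e+02 1.590475e+02]]
[0.42546611 0.08418193 0.13864165] [3.13618629 0.00795959 2.88852521]
```

```bash
python3 -m creep '[0,0.002,-0.004,0,-0.01, 0,0,0,0,0, 0,0,0,-0.015,0, 0,0,0,-0.015,0, 0,0,0,0,0]'
```

```text
time: 3.0
tool_pos: [0.4292, 0.0793, 0.1101]
tool_rot: [3.135, 0.013, 2.876]
contact_force: [-0.2, -0.7, -0.9]
opening: -0.0001
```

```bash
python3 -m creep '[0,-0.002,0,-0.01,0, 0,0,0,-0.01,0, 0,0,0,-0.01,0, 0,0,0,-0.004,0, 0,0,0,0,0]'; python3 - <<'E'
from h import *
c=read_camera("wrist");cv2.imwrite("pics/w3.png",c["image"][:,:,::-1])
E
```

```text
time: 3.62
tool_pos: [0.4277, 0.0792, 0.0747]
tool_rot: [3.135, 0.014, 2.876]
contact_force: [0.2, 0.0, 0.3]
opening: 0.0005
```

View pics/w3.png

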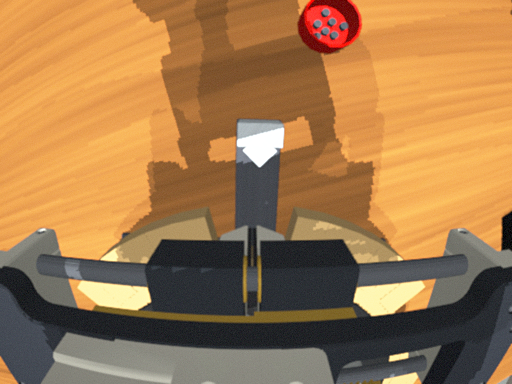

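```bash
cat >plan.py <<'E'
import sys;from h import *
s=telemetry.observe();p=s["tool_pos"];d=p[:2]-AX;ph=np.arctan2(d[1],d[0])
print("phi",np.degrees(ph),"r",np.hypot(*d),"yaw",np.degrees(s["tool_rot"][2]),"z",p[2],"F",s["contact_force"].round(1))
steps=[float(x) for x in sys.argv[1:]]
q=p[:2]
for st in steps:
    ph-=np.radians(st);n=AX+.156*np.array([np.cos(ph),np.sin(ph)]);print(st,(n-q).round(4),round(-np.radians(st),3));q=n
E
python3 plan.py 1 1.5 2 2 2 2 2 2 2 2 2 2
```

```text
phi 164.58051262597957 r 0.15648056940245356 yaw 164.77394596179866 z 0.07488109812148455 F [ 0.3 -0.7 -0.4]
1.0 [0.0012 0.0025] -0.017
1.5 [0.0012 0.0039] -0.026
2.0 [0.0018 0.0052] -0.035
2.0 [0.0019 0.0051] -0.035
2.0 [0.0021 0.005 ] -0.035
2.0 [0.0023 0.0049] -0.035
2.0 [0.0025 0.0049] -0.035
2.0 [0.0026 0.0048] -0.035
2.0 [0.0028 0.0047] -0.035
2.0 [0.003  0.0046] -0.035
2.0 [0.0031 0.0045] -0.035
2.0 [0.0033 0.0044] -0.035
```

```bash
python3 -m creep '[0,0.0007,0.0025,0,-0.017, 0,0.0012,0.0039,0,-0.026, 0,0.0018,0.0052,0,-0.035, 0,0.0019,0.0051,0,-0.035, 0,0.0021,0.005,0,-0.035, 0,0.0023,0.0049,0,-0.035, 0,0.0025,0.0049,0,-0.035, 0,0.0026,0.0048,0,-0.035, 0,0.0028,0.0047,0,-0.035, 0,0.003,0.0046,0,-0.035]'; python3 plan.py  2 2 2 2 2 2 2 2 2 2 2 2;  python3 - <<'E'
from h import *
c=read_camera("wrist");cv2.imwrite("pics/w4.png",c["image"][:,:,::-1])
E
```

```text
time: 4.92
tool_pos: [0.4513, 0.1286, 0.0771]
tool_rot: [3.132, 0.019, 2.533]
contact_force: [0.3, 0.4, -0.4]
opening: 0.0004
phi 144.44395496885062 r 0.15649712803058777 yaw 145.10413816269855 z 0.07705576019568516 F [ 0.3  0.4 -0.4]
2.0 [0.0036 0.0041] -0.035
2.0 [0.0034 0.0043] -0.035
2.0 [0.0035 0.0041] -0.035
2.0 [0.0037 0.004 ] -0.035
2.0 [0.0038 0.0039] -0.035
2.0 [0.004  0.0037] -0.035
2.0 [0.0041 0.0036] -0.035
2.0 [0.0042 0.0035] -0.035
2.0 [0.0043 0.0033] -0.035
2.0 [0.0044 0.0032] -0.035
2.0 [0.0045 0.003 ] -0.035
2.0 [0.0046 0.0028] -0.035
```

View pics/w4.png

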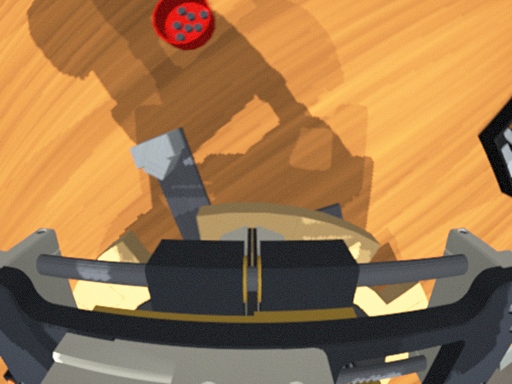

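```bash
python3 - <<'E'
from h import *
c=read_camera("top");cv2.imwrite("pics/t4.png",cv2.resize(c["image"][95:245,150:330][:,:,::-1],None,fx=4,fy=4,interpolation=2))
c=read_camera("scene");cv2.imwrite("pics/s4.png",cv2.resize(c["image"][150:290,180:360][:,:,::-1],None,fx=4,fy=4,interpolation=2))
E
```

```text
(no output)
```

View pics/t4.png

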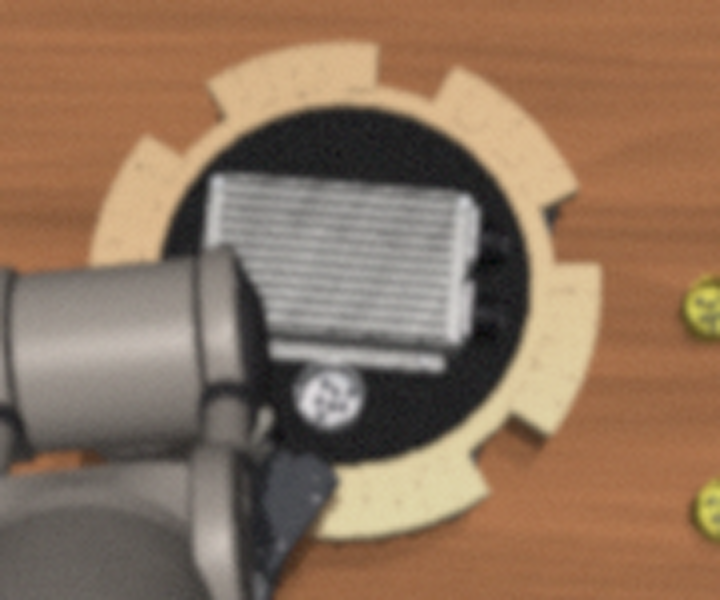

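View pics/s4.png

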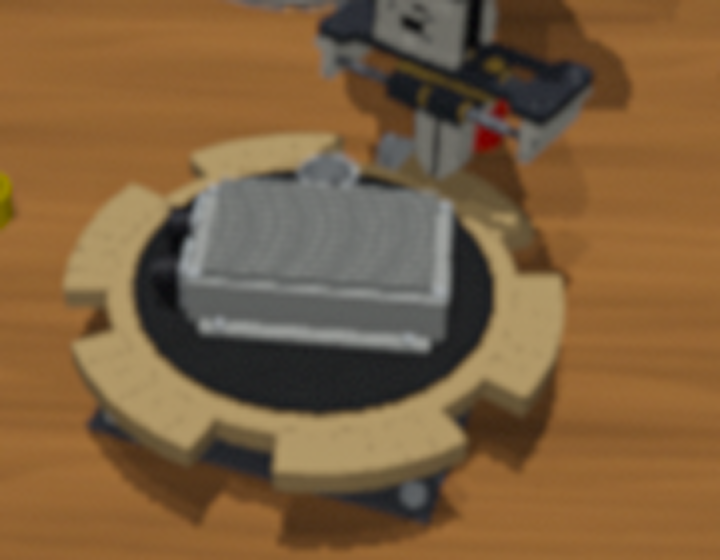

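```bash
python3 - <<'E'
from h import *
s=telemetry.observe();p=s["tool_pos"];c=read_camera("scene")
for z in (.052,.06,.07,.08,.1):
    u=proj(c,[[p[0],p[1],z]])[0];print(z,u.round(1),((u-[180,150])*4).round())
d=p[:2]-AX;d/=np.hypot(*d)
for r in(.14,.17,.2):u=proj(c,[[*(AX+r*d),.07]])[0];print(r,((u-[180,150])*4).round())
cv2.imwrite("pics/s5.png",cv2.resize(c["image"][150:225,250:350][:,:,::-1],None,fx=8,fy=8,interpolation=2))
E
```

```text
0.052 [289.2 198.3] [437. 193.]
0.06 [289.4 196.2] [438. 185.]
0.07 [289.7 193.6] [439. 174.]
0.08 [289.9 190.9] [440. 164.]
0.1 [290.4 185.5] [442. 142.]
0.14 [426. 185.]
0.17 [449. 166.]
0.2 [471. 147.]
```

View pics/s5.png

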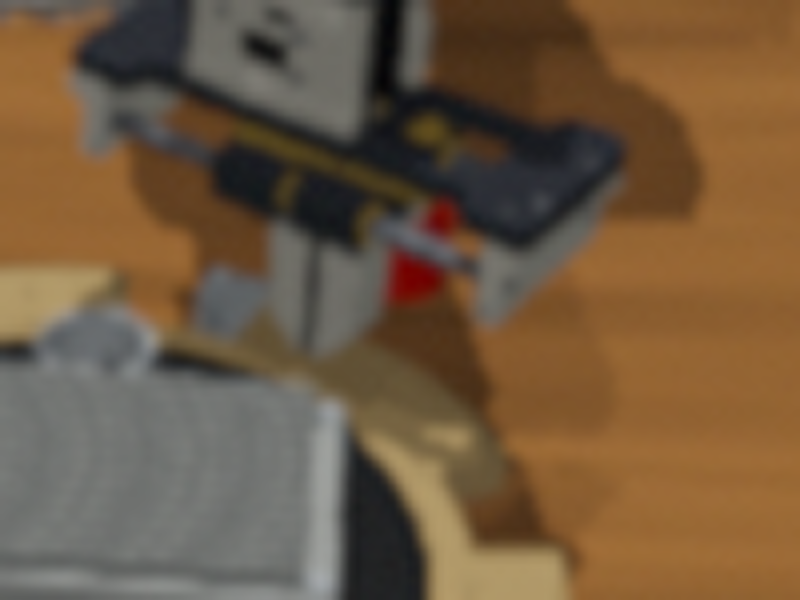

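The disc has not moved; the notches and charger are where they were. In the scene crop the fingertip ends at about (290,193), which puts it near z ≈ 0.07–0.08, above the disc. So the tip sits higher than TCP z − 25 mm suggests. I'll lift, go back to the notch, measure the tip height from the images and descend deeper.

```bash
python3 -m creep '[0,0,0,0.015,0, 0,-0.004,-0.008,0.01,0.057, 0,-0.004,-0.008,0,0.057, 0,-0.004,-0.008,0,0.057, 0,-0.004,-0.008,0,0.057, 0,-0.004,-0.008,0,0.057, 0,-0.003,-0.006,0,0.045, 0,0,0,0,0, 0,0,0,0,0]'; python3 - <<'E'
from h import *
s=telemetry.observe();p=s["tool_pos"];print(p,s["tool_rot"],s["contact_force"])
c=read_camera("scene")
for z in (p[2]-.025,p[2],p[2]+.02):
    u=proj(c,[[p[0],p[1],z]])[0];print(z,((u-[240,140])*7).round())
cv2.imwrite("pics/s6.png",cv2.resize(c["image"][140:225,240:350][:,:,::-1],None,fx=7,fy=7,interpolation=2))
c=read_camera("wrist");cv2.imwrite("pics/w6.png",c["image"][:,:,::-1])
E
```

```text
time: 6.25
tool_pos: [0.426, 0.08, 0.1031]
tool_rot: [3.133, 0.019, 2.876]
contact_force: [0.1, -0.5, 0.7]
opening: 0.0008
[0.42598482 0.080021   0.1031316 ] [3.13256208 0.01854028 2.87648696] [ 0.07277187 -0.51276268  0.66175104]
0.07813159710975554 [235. 320.]
0.10313159710975553 [238. 273.]
0.12313159710975553 [240. 235.]
```

View pics/s6.png

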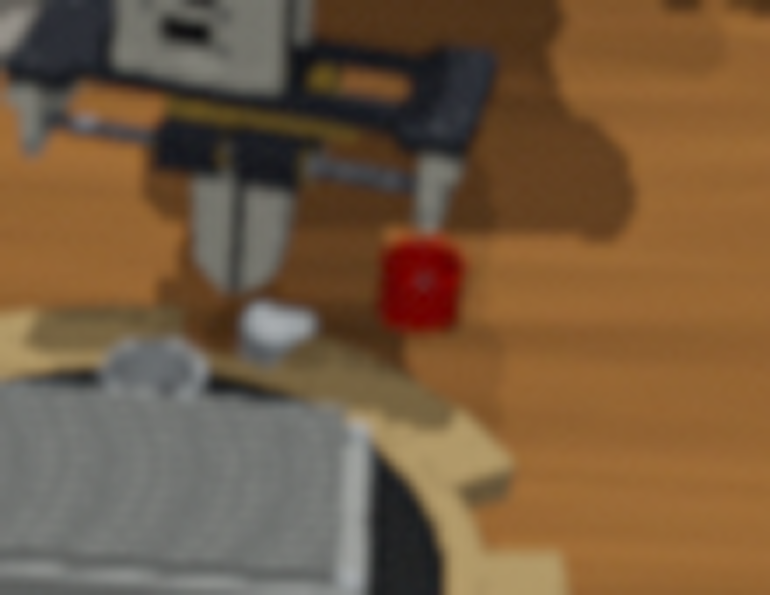

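View pics/w6.png

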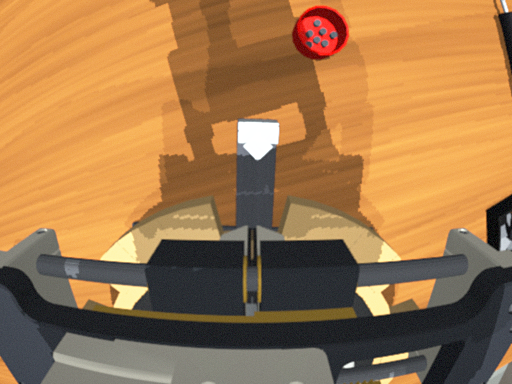

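The tip bottom shows at crop row 290, which is z ≈ 0.094–0.099 while the reported TCP z is 0.103. The tip is therefore only about 5–9 mm below the reported TCP. I'll descend to a reported z of about 0.060 and check with the camera.

```bash
python3 -m creep '[0,0.001,-0.0005,-0.01,0, 0,0,0,-0.01,0, 0,0,0,-0.01,0, 0,0,0,-0.008,0, 0,0,0,-0.004,0, 0,0,0,0,0]'; python3 - <<'E'
from h import *
s=telemetry.observe();p=s["tool_pos"];print(p,s["tool_rot"],s["contact_force"])
c=read_camera("scene")
for z in (p[2]-.025,p[2],p[2]+.02):
    u=proj(c,[[p[0],p[1],z]])[0];print(z,((u-[240,140])*7).round())
cv2.imwrite("pics/s7.png",cv2.resize(c["image"][140:225,240:350][:,:,::-1],None,fx=7,fy=7,interpolation=2))
E
```

```text
time: 7.1
tool_pos: [0.4265, 0.08, 0.0572]
tool_rot: [3.133, 0.017, 2.877]
contact_force: [-0.3, 0.7, -0.2]
opening: 0.0003
[0.42653026 0.07998897 0.05718048] [3.13310783 0.01654237 2.87716871] [-0.26221492  0.65469446 -0.17830098]
0.032180479360956006 [230. 404.]
0.05718047936095601 [233. 359.]
0.07718047936095601 [235. 322.]
```

View pics/s7.png

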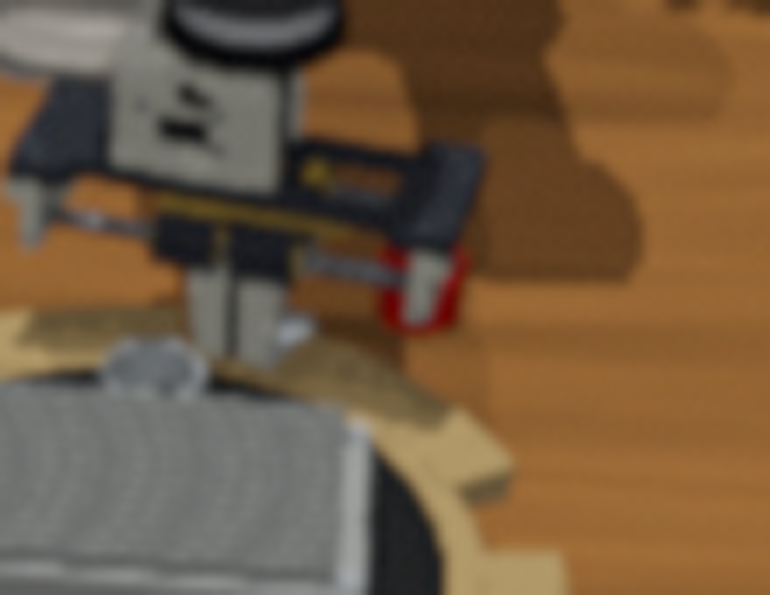

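The fingers are now hidden behind the notch floor edge (crop row ~355), so they are below the disc top. Starting the clockwise push.

```bash
python3 -m creep '[0,0.0007,0.0025,0,-0.017, 0,0.0012,0.0035,0,-0.023, 0,0.0015,0.0039,0,-0.026, 0,0.0015,0.0039,0,-0.026, 0,0.0015,0.0039,0,-0.026, 0,0.0016,0.0038,0,-0.026, 0,0.0016,0.0038,0,-0.026]'; python3 plan.py  2 2 2 2 2 2 2 2 2 2 2 2;  python3 - <<'E'
from h import *
c=read_camera("wrist");cv2.imwrite("pics/w8.png",c["image"][:,:,::-1])
c=read_camera("top");print(charger(c))
E
```

```text
time: 8.02
tool_pos: [0.4371, 0.1067, 0.0589]
tool_rot: [3.133, 0.019, 2.696]
contact_force: [0.1, -1.7, 0.5]
opening: 0.0004
phi 153.96668848717812 r 0.15742394261856074 yaw 154.45597739381483 z 0.05890594058969241 F [ 0.1 -1.7  0.5]
2.0 [0.0038 0.0042] -0.035
2.0 [0.0026 0.0048] -0.035
2.0 [0.0028 0.0047] -0.035
2.0 [0.003  0.0046] -0.035
2.0 [0.0031 0.0045] -0.035
2.0 [0.0033 0.0043] -0.035
2.0 [0.0034 0.0042] -0.035
2.0 [0.0036 0.0041] -0.035
2.0 [0.0037 0.004 ] -0.035
2.0 [0.0039 0.0038] -0.035
2.0 [0.004  0.0037] -0.035
2.0 [0.0041 0.0036] -0.035
(((549.84228515625, 93.03006744384766), (184.00021362304688, 307.58489990234375), 29.564006805419922), [(np.float32(125.384476), np.int64(7)), (np.float32(127.74013), np.int64(9))], np.int32(4891))
```

View pics/w8.png

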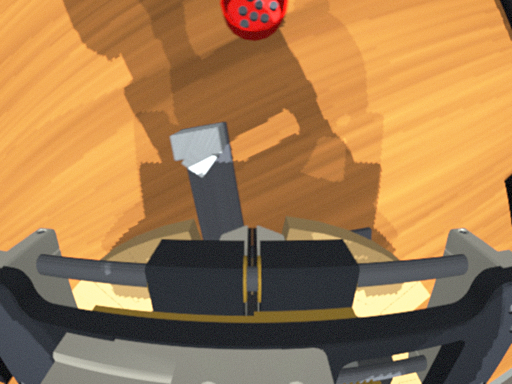

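The notch now travels with the fingers: its edges are at (193,222) and (286,218), and the pointer has moved left in the view. Continuing.

```bash
python3 -m creep '[0,0.0026,0.0042,-0.0004,-0.035, 0,0.0026,0.0048,-0.0004,-0.035, 0,0.0028,0.0047,-0.0003,-0.035, 0,0.003,0.0046,-0.0003,-0.035, 0,0.0031,0.0045,-0.0003,-0.035, 0,0.0033,0.0043,-0.0003,-0.035, 0,0.0034,0.0042,-0.0003,-0.035, 0,0.0036,0.0041,-0.0003,-0.035, 0,0.0037,0.004,-0.0003,-0.035, 0,0.0039,0.0038,-0.0003,-0.035, 0,0.004,0.0037,-0.0003,-0.035, 0,0.0041,0.0036,-0.0003,-0.035]'; python3 plan.py  2 2 2 2 2 2 2 2 2 2 2 2
```

```text
time: 9.62
tool_pos: [0.4788, 0.1586, 0.0584]
tool_rot: [3.131, 0.022, 2.265]
contact_force: [0.1, -0.2, 2.1]
opening: 0.0003
phi 129.50272343548676 r 0.1568408152545063 yaw 129.7880222664972 z 0.05842700859538567 F [ 0.1 -0.2  2.1]
2.0 [0.0048 0.0027] -0.035
2.0 [0.0044 0.0032] -0.035
2.0 [0.0045 0.0031] -0.035
2.0 [0.0046 0.0029] -0.035
2.0 [0.0047 0.0028] -0.035
2.0 [0.0048 0.0026] -0.035
2.0 [0.0049 0.0024] -0.035
2.0 [0.005  0.0023] -0.035
2.0 [0.005  0.0021] -0.035
2.0 [0.0051 0.0019] -0.035
2.0 [0.0052 0.0017] -0.035
2.0 [0.0052 0.0015] -0.035
```

```bash
python3 -m creep '[0,0.0045,0.003,-0.0003,-0.035, 0,0.0044,0.0032,-0.0003,-0.035, 0,0.0045,0.0031,-0.0003,-0.035, 0,0.0046,0.0029,-0.0003,-0.035, 0,0.0047,0.0028,-0.0003,-0.035, 0,0.0048,0.0026,-0.0003,-0.035, 0,0.0049,0.0024,-0.0003,-0.035, 0,0.005,0.0023,-0.0003,-0.035, 0,0.005,0.0021,-0.0003,-0.035, 0,0.0051,0.0019,-0.0003,-0.035, 0,0.0052,0.0017,-0.0003,-0.035, 0,0.0052,0.0015,-0.0003,-0.035]'; python3 plan.py  2 2 2 2 2 2 2 2 2 2 2 2;  python3 - <<'E'
from h import *
c=read_camera("wrist");cv2.imwrite("pics/w9.png",c["image"][:,:,::-1])
c=read_camera("top");print(charger(c));cv2.imwrite("pics/t9.png",cv2.resize(c["image"][95:245,150:330][:,:,::-1],None,fx=4,fy=4,interpolation=2))
E
```

```text
time: 11.12
tool_pos: [0.5388, 0.1881, 0.0583]
tool_rot: [3.129, 0.025, 1.833]
contact_force: [-0.3, -0.6, 1.9]
opening: 0.0004
phi 104.81884239307298 r 0.15570249486514084 yaw 104.99503944345219 z 0.058271226980360455 F [-0.3 -0.6  1.9]
2.0 [0.0052 0.0016] -0.035
2.0 [0.0053 0.0011] -0.035
2.0 [0.0054 0.0009] -0.035
2.0 [0.0054 0.0007] -0.035
2.0 [0.0054 0.0006] -0.035
2.0 [0.0054 0.0004] -0.035
2.0 [0.0054 0.0002] -0.035
2.0 [ 0.0054 -0.    ] -0.035
2.0 [ 0.0054 -0.0002] -0.035
2.0 [ 0.0054 -0.0004] -0.035
2.0 [ 0.0054 -0.0006] -0.035
2.0 [ 0.0054 -0.0008] -0.035
(((567.3934326171875, 58.417388916015625), (176.04183959960938, 160.81976318359375), 27.44098663330078), [(np.float32(21.085352), np.int64(12)), (np.float32(27.429008), np.int64(44))], np.int32(3200))
```

View pics/t9.png

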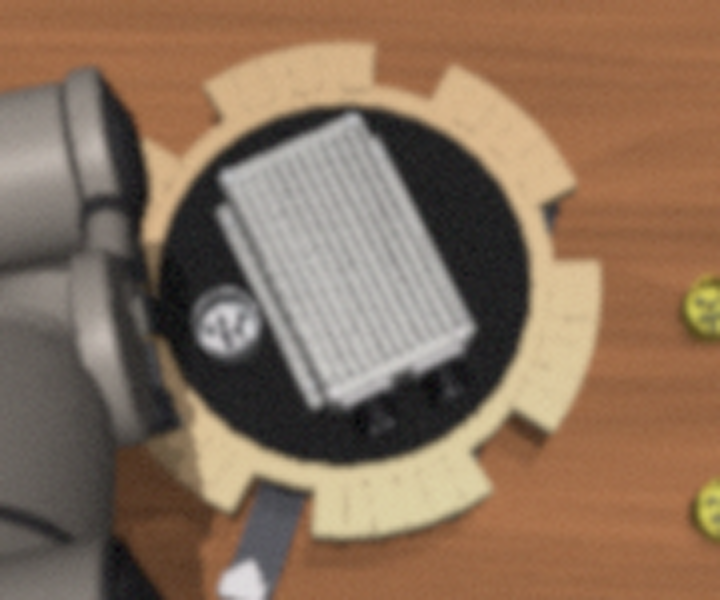

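View pics/w9.png

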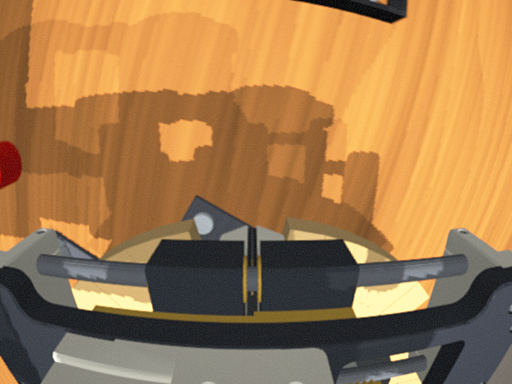

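```bash
python3 -m creep '[0,0.0052,0.0016,-0.0003,-0.035, 0,0.0053,0.0011,-0.0003,-0.035, 0,0.0054,0.0009,-0.0003,-0.035, 0,0.0054,0.0007,-0.0003,-0.035, 0,0.0054,0.0006,-0.0003,-0.035, 0,0.0054,0.0004,-0.0003,-0.035, 0,0.0054,0.0002,-0.0003,-0.035, 0,0.0054,0,-0.0003,-0.035, 0,0.0054,-0.0002,-0.0003,-0.035, 0,0.0054,-0.0004,-0.0003,-0.035, 0,0.0054,-0.0006,-0.0003,-0.035, 0,0.0054,-0.0008,-0.0003,-0.035]'; python3 plan.py  2 2 2 2 2 2 2 2 2 2 2 2;  python3 - <<'E'
from h import *
c=read_camera("top");print(charger(c));cv2.imwrite("pics/t10.png",cv2.resize(c["image"][95:245,150:330][:,:,::-1],None,fx=4,fy=4,interpolation=2))
E
```

```text
time: 12.72
tool_pos: [0.6069, 0.1922, 0.0536]
tool_rot: [3.13, 0.025, 1.385]
contact_force: [-0.5, -0.2, 1.0]
opening: 0.0003
phi 79.61278129331541 r 0.15719713892628903 yaw 79.34576411993143 z 0.053580405783798774 F [-0.5 -0.2  1. ]
2.0 [ 0.0051 -0.0023] -0.035
2.0 [ 0.0053 -0.0013] -0.035
2.0 [ 0.0052 -0.0014] -0.035
2.0 [ 0.0052 -0.0016] -0.035
2.0 [ 0.0051 -0.0018] -0.035
2.0 [ 0.0051 -0.002 ] -0.035
2.0 [ 0.005  -0.0022] -0.035
2.0 [ 0.0049 -0.0023] -0.035
2.0 [ 0.0048 -0.0025] -0.035
2.0 [ 0.0047 -0.0027] -0.035
2.0 [ 0.0046 -0.0028] -0.035
2.0 [ 0.0045 -0.003 ] -0.035
(((578.6077270507812, 33.27162551879883), (175.9597625732422, 116.33003997802734), 2.491502046585083), [(np.float32(2.4915018), np.int64(50)), (np.float32(2.8525817), np.int64(50))], np.int32(2997))
```

View pics/t10.png

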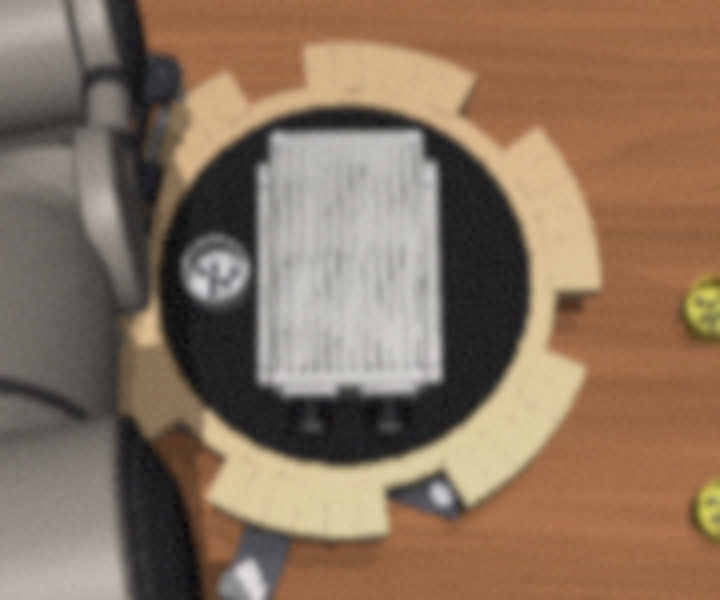

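Charger axis is now about 182.7° and the pointer is at about 163°, so about 19.7° is left. I'll go 17° and then creep the rest.

```bash
python3 -m creep '[0,0.0051,-0.0018,0.0003,-0.035, 0,0.0053,-0.0013,0.0003,-0.035, 0,0.0052,-0.0014,0.0003,-0.035, 0,0.0052,-0.0016,0.0003,-0.035, 0,0.0051,-0.0018,0.0003,-0.035, 0,0.0051,-0.002,0.0003,-0.035, 0,0.0038,-0.0016,0,-0.026, 0,0.0025,-0.0011,0,-0.017, 0,0,0,0,0]'; python3 plan.py  1 1 1 1 1;  python3 - <<'E'
from h import *
c=read_camera("top");print(charger(c));cv2.imwrite("pics/t11.png",cv2.resize(c["image"][95:265,150:330][:,:,::-1],None,fx=3.5,fy=3.5,interpolation=2))
E
```

```text
time: 13.9
tool_pos: [0.6476, 0.1783, 0.0551]
tool_rot: [3.13, 0.025, 1.112]
contact_force: [0.8, -0.1, -0.3]
opening: 0.0006
phi 63.88388688292042 r 0.15668090489395986 yaw 63.6943884902298 z 0.05507091919397042 F [ 0.8 -0.1 -0.3]
1.0 [ 0.0021 -0.0018] -0.017
1.0 [ 0.0024 -0.0013] -0.017
1.0 [ 0.0024 -0.0013] -0.017
1.0 [ 0.0024 -0.0013] -0.017
1.0 [ 0.0023 -0.0014] -0.017
(((576.24853515625, 30.661785125732422), (117.42072296142578, 176.3289031982422), 76.48147583007812), [(np.float32(166.41034), np.int64(47)), (np.float32(166.53075), np.int64(48))], np.int32(2993))
```

View pics/t11.png

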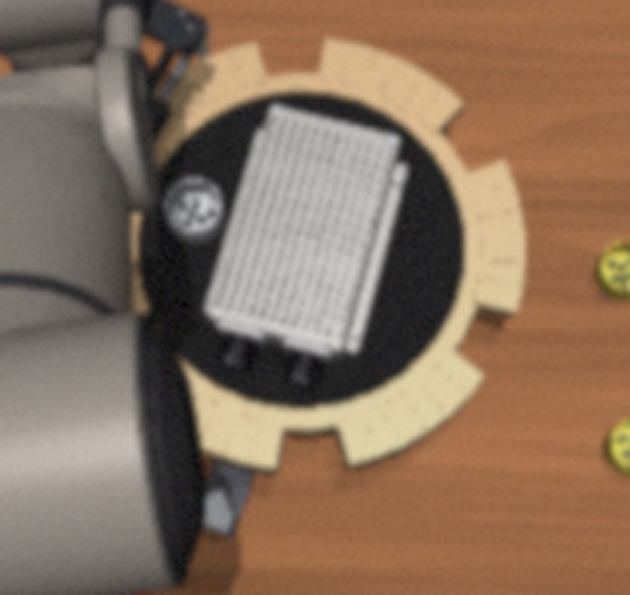

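```bash
python3 -m creep '[0,0.0018,-0.0013,0,-0.014, 0,0.0022,-0.0012,0,-0.017, 0,0.0016,-0.0009,0,-0.01, 0,0.0005,-0.0003,0,-0.004, 0,0,0,0,0, 0,0,0,0,0]'; python3 plan.py ;  python3 - <<'E'
from h import *
c=read_camera("top");print(charger(c))
E
```

```text
time: 14.7
tool_pos: [0.6537, 0.175, 0.0551]
tool_rot: [3.131, 0.024, 1.064]
contact_force: [-1.1, 1.7, 0.8]
opening: 0.0006
phi 61.342195520027374 r 0.15652648285971335 yaw 60.989205638749816 z 0.05514729004506265 F [-1.1  1.7  0.8]
(((575.814697265625, 30.191123962402344), (117.32273864746094, 176.308349609375), 74.0624008178711), [(np.float32(164.22215), np.int64(46)), (np.float32(164.14867), np.int64(47))], np.int32(2990))
```

```bash
python3 -m creep '[0,0.0014,-0.0008,0,-0.01, 0,0.001,-0.0006,0,-0.007, 0,0,0,0,0, 0,0,0,0,0]'; python3 plan.py ;  python3 - <<'E'
from h import *
c=read_camera("top");print(charger(c));print(charger(read_camera("top")))
E
```

```text
time: 15.25
tool_pos: [0.6562, 0.1735, 0.0552]
tool_rot: [3.13, 0.024, 1.046]
contact_force: [-0.6, 0.4, -0.6]
opening: 0.0002
phi 60.26309006178662 r 0.1564535088361858 yaw 59.95001304258803 z 0.05515622630936797 F [-0.6  0.4 -0.6]
(((575.8428955078125, 30.28296661376953), (117.85694885253906, 175.96673583984375), 72.87628173828125), [(np.float32(163.05533), np.int64(46)), (np.float32(162.95009), np.int64(47))], np.int32(2990))
(((575.7642822265625, 30.024215698242188), (117.31492614746094, 175.96621704101562), 72.8741226196289), [(np.float32(162.949), np.int64(46)), (np.float32(162.95009), np.int64(47))], np.int32(2990))
```

The charger is at 163.0°. I'll back off about 5 mm within the notch, then lift straight up.

```bash
python3 -m creep '[0,-0.002,0.0012,0,0, 0,-0.002,0.0012,0,0, 0,0,0,0,0, 0,0,0,0.01,0, 0,0,0,0.015,0, 0,0,0,0.02,0, 0,0,0,0.03,0, 0,0,0,0.04,0, 0,0,0,0.03,0, 0,0,0,0,0]'; python3 plan.py ;  python3 - <<'E'
from h import *
c=read_camera("top");print(charger(c))
E
```

```text
time: 16.6
tool_pos: [0.6528, 0.1757, 0.2123]
tool_rot: [3.124, 0.02, 1.046]
contact_force: [0.1, 0.1, 0.0]
opening: 0.0005
phi 61.763010023394095 r 0.15680959335671038 yaw 59.938936544507875 z 0.212317268399308 F [0.1 0.1 0. ]
(((575.822998046875, 30.214691162109375), (117.71355438232422, 175.96621704101562), 72.8741226196289), [(np.float32(163.01344), np.int64(46)), (np.float32(162.95009), np.int64(47))], np.int32(2987))
```

```bash
python3 -m creep '[0,-0.03,0.03,0,0, 0,-0.04,0.04,0,0, 0,-0.04,0.04,0,0, 0,-0.04,0.04,0,0, 0,-0.04,0.04,0,0, 0,-0.04,0.03,0,0, 0,-0.04,0.03,0,0, 0,-0.04,0.03,0,0, 0,-0.03,0.02,0,0, 0,0,0,0,0, 0,0,0,0,0]'; python3 - <<'E'
from h import *
c=read_camera("top");im=c["image"];print(charger(c))
sub=im[215:260,195:235].astype(int)
br=(sub.min(2)>185);nl,l,st,ce=cv2.connectedComponentsWithStats(br.astype(np.uint8))
print(st);i=1+np.argmax(st[1:,4]);ys,xs=np.nonzero(l==i);P=onz(c,np.c_[xs+195,ys+215],.04);d=P-AX;print("ptr",np.degrees(np.arctan2(*d.mean(0)[::-1])))
cv2.imwrite("pics/t12.png",cv2.resize(im[95:265,150:330][:,:,::-1],None,fx=3.5,fy=3.5,interpolation=2))
cv2.imwrite("pics/s12.png",read_camera("scene")["image"][:,:,::-1])
E
```

```text
time: 18.02
tool_pos: [0.2944, 0.4771, 0.1948]
tool_rot: [3.137, 0.045, 1.044]
contact_force: [-0.5, 0.7, 0.4]
opening: 0.0006
(((575.7177734375, 29.911773681640625), (117.0853271484375, 175.9718017578125), 72.89718627929688), [(np.float32(162.90916), np.int64(46)), (np.float32(163.0062), np.int64(47))], np.int32(2982))
[[   0    0   40   45 1735]
 [  11   21   10   10   65]]
ptr 163.10259998029315
```

View pics/t12.png

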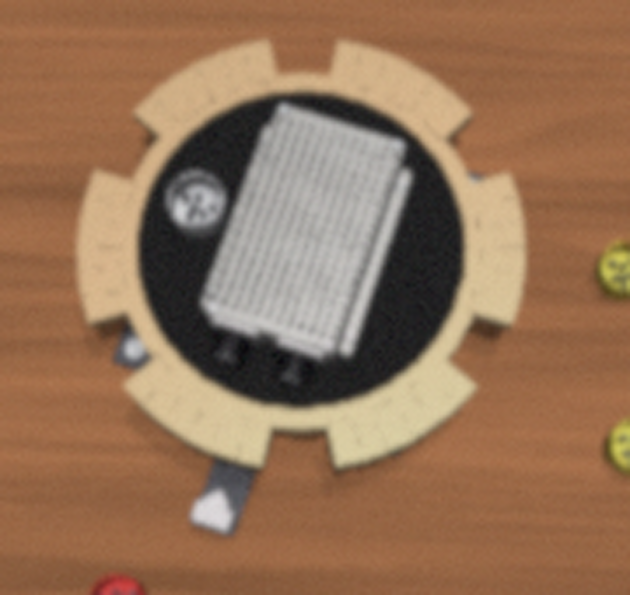

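View pics/s12.png

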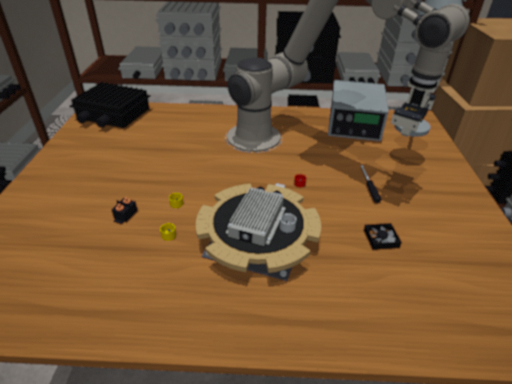

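The turntable is at rest and the gripper is clear. The charger's axis is at 163.0° and the pointer at 163.1°. The two sockets, at crop (230,347) and (292,367), face the pointer at (213,510). The bench items have not moved.

```bash
python3 - <<'E'
from cell import workorder, telemetry
print(telemetry.observe()["contact_force"]);print(workorder.hand_in())
E
```

```text
[-0.24072277  0.36426191 -0.28909953]
the job is handed in; nothing more can be done
None
```

I pushed the turntable about 104° clockwise with the closed fingers in its front notch, so the charger's socket end now faces the index pointer. The job was handed in with the robot clock at about 18 s of the 64 s allowed.

- **Final checks:** The charger's axis measured 163.0° and the pointer 163.1°, which is good to roughly 0.5°. The charger angle read the same before and after the gripper left. In the last pictures the charger and screw tin are still standing on the mat, and the bench items look unmoved. The last force reading was near zero.
- **First push missed:** On the first try the fingers passed over the rim and the disc did not turn. The camera put the fingertips only about 5–9 mm below the reported tool point, not the stated 25 mm, and I did not find out why. I returned to the notch, went lower, and the second push worked. Sampled contact forces were only a few newtons, none of them read mid-push.

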